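Stow the chock, then hold the hidden bolt head while the nut pulls tight

TASK

Lift the orange chock out from beside the crank of the blue clamping fixture and stow it upright, fully down, in the empty pocket of the grey tray, with its foot tab in the pocket's notch like its twin. The freed spring crank then slowly turns the nut, and the bolt with it: reach down into the gap behind the front bracket, grip the hidden brass bolt head firmly and keep it from turning until the nut has pulled tight and the crank stands still. Finish while still holding the bolt head, and do not disturb the things standing around.

Things in the scene. Friction and masses are not known exactly. Their poses are not given: they have to be found in the camera images.
- fixture: Fixed. Origin: underside, mid-thickness of the front bracket; x runs along the bolt from crank (front) to bolt head (behind), z up. Base x -78 to 56, 124 mm wide (y), 12 high. Blue front bracket x -5 to 5, 100 wide, top z 100. Blue rear cheek x 44 to 52, 90 wide, top z 100. Gap between them 39 mm, open above and at the sides. Bolt axis y 0, z 70. Spring housing, nut, crank arm reach x -28 (mm).
- bolt_head: Brass hexagon head behind the front bracket, 24 mm across flats, 27.7 across corners, fixture x 8 to 28 mm. Origin on the bolt axis at fixture x 0, z 70; it turns about its x, the bolt axis. At roll 0 two flats are upright, facing +y and -y. Fingers closing along fixture y turn it easily until flats meet the pads. Torque to hold: 0.15 N m; grip with some 40 N.
- head_grip (a point): Fixed point on the bolt axis in the rear part of the bolt head, fixture x 22, z 70 mm: grip here. Axes as the fixture.
- crank (a joint): Angle of spring crank and nut about the fixture's x, rad. 0: arm hangs down, pin against the chock. Its spring drives it with 0.15 N m, strongly damped: with the chock out it grows by about 0.15 rad/s, the bolt turning along, or by about 0.11 rad/s with the bolt head held, until the nut is tight.
- thread (a joint): Turn of the nut relative to the bolt, rad. It starts at 0.1 to 0.5 and does not change while the bolt turns along; it grows while the bolt head is held and stops at 1.1, where the nut is tight and the crank stands still (5 to 15 s of holding). 0.04 N m of thread friction.
- crank_pin (a point): Middle of the crank's black pin (12 mm thick, 33 mm long, along the fixture's x from -25 to -58 mm), 46 mm from the bolt axis.
- chock: Loose orange block, two black lines, about 0.11 kg: 30 (x) x 24 (y) x 70 mm (z); foot tab 9 mm out to -x, 8 wide, 20 high. Origin: centre of the body's underside (without tab). Stands on the fixture's base, 12 mm up, in a 14 mm high corner seat open above, at fixture x -47, y 19, axes as the fixture; the crank pin pushes its -y side with 3 N. Grip its y sides 55 to 60 mm up, pull straight up.
- tray: Fixed grey tray 146 (x) x 60 (y) mm, floor 4 mm thick, with two pockets along its x; origin under its centre. The pocket at x +36 holds a fixed twin of the chock (top at z 74 mm), the one at x -36 is empty.
- nest (a point): Centre of the floor of the empty pocket (4 mm above the worktop), axes as the tray. Pocket 34 (x) x 28 (y) mm, walls 18 mm high; the wall on the -x side has a 12 mm notch in the middle for the chock's tab. Stowed, the chock's origin is here with its x along the tray's x.
- beaker: Bystander: clear low-form beaker, 53 mm wide, 70 mm high; origin under its centre.
- specimen_cup: Bystander: specimen cup with yellow lid, 51 mm wide, 64 mm high; origin under its centre.
- timer: Bystander: white bench timer, 39x68x51 mm; origin under its centre.
- dropper: Bystander: brown glass dropper bottle with black bulb, 33 mm wide, 102 mm high; origin under its centre.
- petri: Bystander: petri dish, 60 mm wide, 16 mm high; origin under its centre.
Things that resemble listed ones, but are neither listed nor needed, are in the scene too. There is more than one size of the chock; the job needs the smaller.

How it is judged:
By the outcome, as a careful person would: the job done as asked, in the order asked, and still so for the second after the job is handed in, while the arm keeps its last pose, push and grip.
It also fails if it takes over 72 s, if anything falls off the work surface, if the arm or the gripper's body presses on something with over 40 N, if the wrist force passes 120 N, or if a joint passes its speed limit or range.

ROBOT

A 6-joint arm with a two-finger parallel gripper is mounted at the origin on a cart in front of the work surface, level with it; the furniture and walls round the work are solid. World frame = base frame: x ahead of the robot, y to its left, z up, the work surface at z = 0. Lengths are in m, angles in rad, forces in N, time in s.
With the tool pointing down it reaches from about 0.3 to 0.825 m from the base axis. Payload 5.4 kg.
Tool frame: the origin (TCP) lies between the finger pads, 19 mm behind the fingertips; this is the grasp point; z points along the fingers, y is the direction in which the jaws open and shut (so a half turn about z gives the same grasp; the last joint's range is limited). The gripper opens to 92 mm and grips with 3 to 60 N. Pads are 20 mm wide; open, the fingers measure 128 mm over their backs; the gripper's body (75 mm by 189 mm) begins 69 mm behind the grasp point.
Start: joints at [0.958, 0.158, 1.597, -0, 1.386, -0.21], TCP at [0.225, 0.529, 0.233] pointing down, gripper open.
Joint ranges: [-2.91, 2.91], [-0.94, 2.29], [0.18, 2.7], [-1.29, 4.43], [0.17, 2.64], [-3, 3]. Speed limits (rad/s): [2.57, 2.57, 3.14, 3.14, 3.14, 3.14].

INTERFACE

Orientations are given as a unit quaternion [w, x, y, z].
In Python, from plant import arm, vision gives the robot as it stands.
- The arm moves only by the tool step_arm, never from a script. Its arguments are lists of equal length, an entry for each row: "dp": the shift along the world's x, y, z in mm, a list of three; "twist": the turn, a rotation vector about the world's x, y, z in degrees, a list of three; "gripper": the finger opening in mm, from 0 to 91.9. In form: {"dp": [[tx, ty, tz], ...], "twist": [[wx, wy, wz], ...], "gripper": [gripper, ...]}. A call has 1 to 5 rows; each row shifts and turns the commanded pose from where the row before left it; what a row does not reach is not made up. A row lasts 1/12 s, in which the tool goes at most 41.7 mm and 7.16 degrees, less where a joint would pass 70% of its speed; a pose out of reach is approached as far as the arm can. A call with a gripper value outside its range is refused whole. The fingers move at their own pace and stop on an object; "grip_force" is the grip in N (left out, the last holds). Time passes only in rows, so rows that do not move let the fingers close. It gives the time, the measured TCP pose, the force and the opening at its end, in the units of the state.
- arm.state(): the state, without advancing time (a new reading comes with each control period).
- vision.grab_frame(name): name is "side" or "top" or "wrist"; returns the picture (420x560x3 uint8, red, green, blue); there is no depth.
- vision.get_calibration(name): a dict with "mtx" (3x3 intrinsics, pixels), "position" and "rotation" of the camera in the world. Camera axes: x right, y up, looking along -z (the intrinsics and any distortion apply to the point x, -y, -z); pixel columns grow to the right and rows downward; lengths in m; the calibration is good to about 2 mm. A picture is of the moment at which its call begins: read the wrist's pose just before it. get_calibration takes no time and is no camera call; for the wrist camera it gives the pose at the moment of the call.
- arm.job_done(): hands the job in, once; it reports no verdict.
The state is a dict: "time": time; "joint_positions": joint angles; "qd": joint speeds; "joint_efforts": joint torques, N m; "eef_pos": TCP position; "orientation": TCP orientation; "contact_force": force on the tool from outside, world axes, zero at the start; "moment": the same for the moment, N m; "opening": opening from 0.0 (shut) to 1.0 (fully open).
Only numpy, scipy, OpenCV 4.12 (cv2) and the standard library are available. Lean on these libraries where they do the work, as an engineer would, in place of code of your own. Each camera call takes 0.05 s, during which the arm holds its last target. There are 200 camera calls.

## Working session

There is one attempt and no reset: what is moved stays moved. The work goes in short steps, Python scripts to look and compute and a tool call to move; the robot and the scene stay as the last step left them, time stands still between calls to the robot, and variables do not carry over. Pictures are saved under pics/ and viewed, about 8 in all and at most 12, crops included, and the job is handed in when it is done.

Besides the shell and the picture viewer there is one more tool, called after "Emit:" by a JSON object that holds its "method" and its "body", one argument or row to a line. step_arm: Moves the arm, as the interface text tells. Its arguments: {"type":"object","properties":{"dp":{"type":"array"},"twist":{"type":"array"},"gripper":{"type":"array"},"grip_force":{"type":"number"}},"required":["dp","twist","gripper"]}

```bash
mkdir -p pics; cat > h.py <<'E'
import numpy as np, cv2
from plant import arm, vision
def grab(n,f):
    c=vision.get_calibration(n); im=vision.grab_frame(n); cv2.imwrite('pics/'+f+'.png',im[:,:,::-1]); np.save('pics/'+f+'.npy',np.array([c['mtx'],c['rotation'] if np.shape(c['rotation'])==(3,3) else np.zeros((3,3))])); return im,c
E
python3 - <<'E'
from h import *
import pickle
for n in ['side','top','wrist']:
    im,c=grab(n,n+'0'); pickle.dump((im,c),open(n+'0.pkl','wb')); print(n,c)
a=cv2.imread('pics/side0.png');b=cv2.imread('pics/top0.png')
print(arm.state())
E
```

```text
side {'mtx': array([[536.27648345,   0.        , 281.53600743],
       [  0.        , 536.27648345, 208.55564708],
       [  0.        ,   0.        ,   1.        ]]), 'position': array([ 0.10326268, -1.14057537,  0.67210393]), 'rotation': array([ 0.84303329,  0.5017365 , -0.10662957, -0.16181933])}
top {'mtx': array([[449.52776574,   0.        , 284.34836008],
       [  0.        , 449.52776574, 207.80485532],
       [  0.        ,   0.        ,   1.        ]]), 'position': array([ 0.48550894, -0.09993099,  1.15977491]), 'rotation': array([ 0.71251943,  0.01767558, -0.02504499, -0.70098244])}
wrist {'mtx': array([[332.14042482,   0.        , 281.23284389],
       [  0.        , 332.14042482, 212.36029352],
       [  0.        ,   0.        ,   1.        ]]), 'position': array([0.15289418, 0.5593997 , 0.38291496]), 'rotation': array([ 0.8260601 , -0.11655354, -0.0770245 ,  0.54599194])}
{'time': 0.15, 'joint_positions': array([ 9.57924519e-01,  1.58890163e-01,  1.59787816e+00, -5.23317661e-05,
        1.38621330e+00, -2.10109698e-01]), 'qd': array([-0.00038637, -0.00374498, -0.00331763,  0.0002719 , -0.00270427,
       -0.00070383]), 'joint_efforts': array([-3.72163786e-04, -3.85917270e+01, -3.22432959e+01,  7.00846966e-02,
        3.52058548e-02, -1.02196477e-04]), 'eef_pos': array([0.22515927, 0.52860663, 0.23258548]), 'orientation': array([-2.54206057e-04,  2.00017896e-01,  9.79791998e-01, -6.46799698e-04]), 'contact_force': array([ 0.16502493,  0.62650616, -1.22962681]), 'moment': array([ 0.01478074, -0.00914667,  0.00961839]), 'opening': 1.0017120616759008}
```

View pics/top0.png

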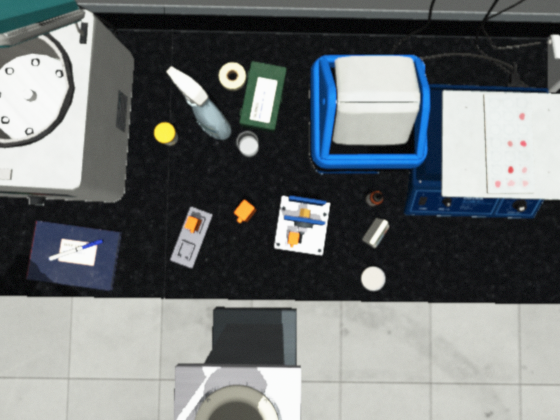

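View pics/side0.png

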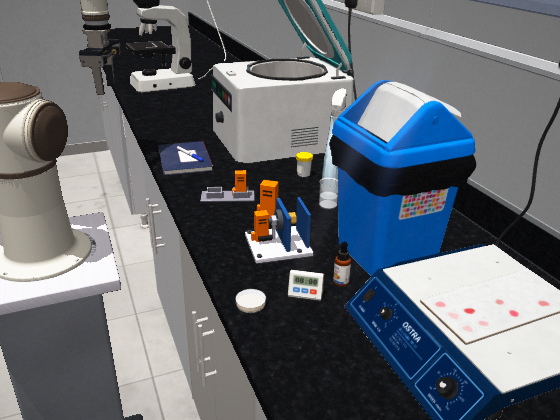

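Top view: fixture at (302,225), its chock at (294,238); tray at (191,237) with the twin at (193,223) and empty pocket near (186,252). A loose orange block, probably the larger look-alike, is at (244,211). Now coarse positions and an enlarged crop.

```bash
cat >> h.py <<'E'
from scipy.spatial.transform import Rotation as R
def RM(q): return R.from_quat([q[1],q[2],q[3],q[0]]).as_matrix()
def cast(c,px,z):
    px=np.atleast_2d(px).astype(float); K=c['mtx']
    d=np.c_[(px[:,0]-K[0,2])/K[0,0],-(px[:,1]-K[1,2])/K[1,1],-np.ones(len(px))]@RM(c['rotation']).T
    p=np.array(c['position']); return p+d*((z-p[2])/d[:,2])[:,None]
def proj(c,P):
    P=np.atleast_2d(P); q=(P-c['position'])@RM(c['rotation']); K=c['mtx']
    return np.c_[K[0,0]*q[:,0]/-q[:,2]+K[0,2],K[1,1]*q[:,1]/q[:,2]+K[1,2]]
def blobs(im,lo,hi,amin=30):
    h=cv2.cvtColor(im,cv2.COLOR_RGB2HSV); m=cv2.inRange(h,lo,hi)
    cs,_=cv2.findContours(m,cv2.RETR_EXTERNAL,cv2.CHAIN_APPROX_NONE)
    return m,[c for c in cs if cv2.contourArea(c)>amin]
E
python3 - <<'E'
from h import *
import pickle
im,c=pickle.load(open('top0.pkl','rb'))
print(c.keys())
for n,px,z in [('fixture',(302,225),.012),('chock',(294,238),.082),('tray',(191,237),.02),('twin',(193,223),.074),('loose',(244,211),.09),('beaker',(248,144),.07),('timer',(376,233),.05),('drop',(375,198),.1),('petri',(373,278),.016)]: print(n,cast(c,px,z).round(3))
s=cv2.resize(im[185:285,165:325],None,fx=5,fy=5,interpolation=cv2.INTER_CUBIC)
cv2.imwrite('pics/crop1.png',s[:,:,::-1])
E
```

```text
dict_keys(['mtx', 'position', 'rotation'])
fixture [[ 0.512 -0.157  0.012]]
chock [[ 0.479 -0.135  0.082]]
tray [[0.477 0.123 0.02 ]]
twin [[0.511 0.109 0.074]]
loose [[ 0.541 -0.015  0.09 ]]
beaker [[ 0.706 -0.019  0.07 ]]
timer [[ 0.494 -0.338  0.05 ]]
drop [[ 0.577 -0.325  0.1  ]]
petri [[ 0.381 -0.338  0.016]]
```

View pics/crop1.png

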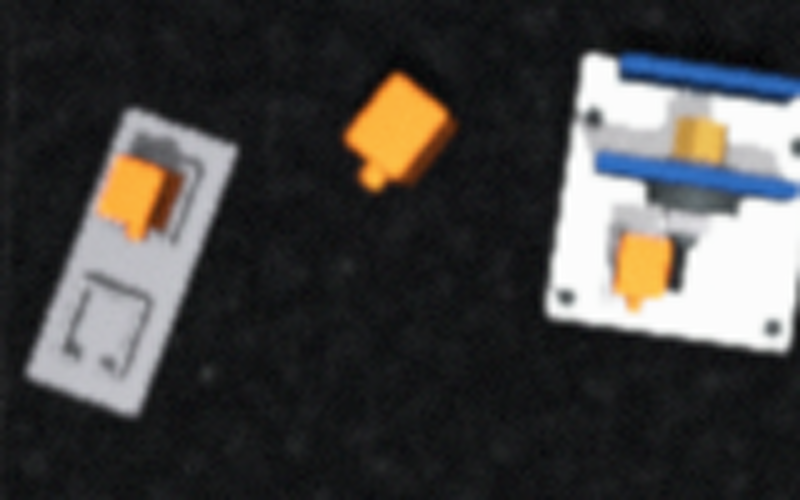

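The crop settles it: the block with its tab at the fixture (643,265 in the crop) is the smaller chock, sitting beside the crank's black pin. The free-standing one at (400,130) is bigger, so it is the look-alike. Tray yaw is about -20° and fixture yaw about -8°. I'll move on and look with the wrist camera.

Emit:
{"method": "step_arm", "body": {
  "dp": [
    [19,-34,2],
    [19,-34,2],
    [19,-34,2],
    [19,-34,2],
    [19,-34,2]
  ],
  "twist": [
    [0,0,5],
    [0,0,5],
    [0,0,5],
    [0,0,0],
    [0,0,0]
  ],
  "gripper": [60,60,60,60,60]
}}

```text
time: 0.57
eef_pos: [0.3206, 0.3573, 0.2431]
orientation: [-0.0, 0.07, 0.998, -0.0]
contact_force: [1.0, -0.9, 0.3]
opening: 0.665
```

Emit:
{"method": "step_arm", "body": {
  "dp": [
    [19,-34,2],
    [19,-34,2],
    [19,-34,2],
    [19,-34,2],
    [0,0,0]
  ],
  "twist": [
    [0,0,0],
    [0,0,0],
    [0,0,0],
    [0,0,0],
    [0,0,0]
  ],
  "gripper": [60,60,60,60,60]
}}

```text
time: 0.98
eef_pos: [0.3993, 0.218, 0.2517]
orientation: [0.001, 0.074, 0.997, -0.001]
contact_force: [-0.5, 0.3, 0.1]
opening: 0.65
```

```bash
python3 - <<'E'
from h import *
import pickle
s=arm.state();im,c=grab('wrist','w1'); pickle.dump((im,c),open('w1.pkl','wb'))
print(s['time'],s['eef_pos'],s['orientation'],s['qd'].round(3),c['position'],-RM(c['rotation'])[:,2])
E
```

```text
0.9833 [0.39925964 0.2179627  0.25165082] [ 0.00106205  0.07396639  0.99725958 -0.00108029] [0.11  0.004 0.005 0.068 0.01  0.112] [0.32122621 0.22987965 0.4019198 ] [ 0.27642793 -0.04178237 -0.96012595]
```

View pics/w1.png

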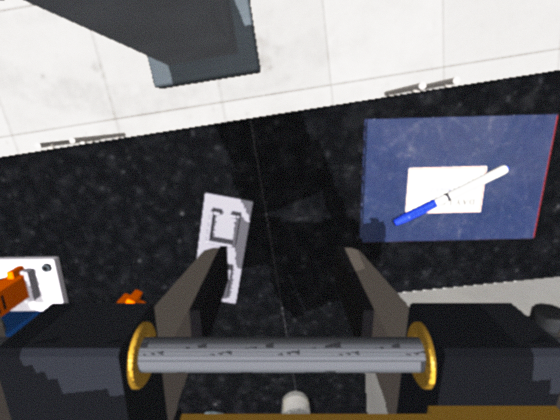

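Wrist view looks back toward the robot: tray at (225,245), empty pocket around (225,225), fixture at the left edge. I'll place the tool beyond the tray so it is seen clear of the fingers.

Emit:
{"method": "step_arm", "body": {
  "dp": [
    [26,-21,-9],
    [26,-21,-9],
    [26,-21,-9],
    [26,-21,-9],
    [26,-21,-9]
  ],
  "twist": [
    [0,0,0],
    [0,0,0],
    [0,0,0],
    [0,0,0],
    [0,0,0]
  ],
  "gripper": [60,60,60,60,60]
}}

```text
time: 1.45
eef_pos: [0.5269, 0.1185, 0.2055]
orientation: [-0.0, 0.07, 0.998, 0.0]
contact_force: [0.3, 0.3, -0.1]
opening: 0.653
```

Emit:
{"method": "step_arm", "body": {
  "dp": [
    [0,0,0],
    [0,0,0],
    [0,0,0]
  ],
  "twist": [
    [0,0,0],
    [0,0,0],
    [0,0,0]
  ],
  "gripper": [60,60,60]
}}

```text
time: 1.7
eef_pos: [0.5256, 0.1194, 0.206]
orientation: [-0.001, 0.07, 0.998, 0.0]
contact_force: [-0.1, 0.4, 0.2]
opening: 0.65
```

```bash
python3 - <<'E'
from h import *
import pickle
s=arm.state();im,c=grab('wrist','w2'); pickle.dump((im,c),open('w2.pkl','wb'))
print(s['time'],s['eef_pos'],c['position'])
E
```

```text
1.7 [0.52561643 0.11939353 0.20604403] [0.44795542 0.13022454 0.35659854]
```

Emit:
{"method": "step_arm", "body": {
  "dp": [
    [5,-40,8],
    [5,-40,8],
    [5,-40,8],
    [5,-40,8],
    [5,-40,8]
  ],
  "twist": [
    [0,0,0],
    [0,0,0],
    [0,0,0],
    [0,0,0],
    [0,0,0]
  ],
  "gripper": [60,60,60,60,60]
}}

```text
time: 2.17
eef_pos: [0.5512, -0.082, 0.2476]
orientation: [0.001, 0.069, 0.998, -0.0]
contact_force: [1.0, -0.7, -0.8]
opening: 0.649
```

Emit:
{"method": "step_arm", "body": {
  "dp": [
    [5,-20,0],
    [5,-20,0],
    [0,0,0],
    [0,0,0],
    [0,0,0]
  ],
  "twist": [
    [0,0,0],
    [0,0,0],
    [0,0,0],
    [0,0,0],
    [0,0,0]
  ],
  "gripper": [60,60,60,60,60]
}}

```text
time: 2.58
eef_pos: [0.5612, -0.1201, 0.2465]
orientation: [0.0, 0.07, 0.998, 0.0]
contact_force: [-0.4, -0.1, -0.1]
opening: 0.652
```

```bash
python3 - <<'E'
from h import *
import pickle
s=arm.state();im,c=grab('wrist','w3'); pickle.dump((im,c),open('w3.pkl','wb'))
print(s['time'],s['eef_pos'],s['orientation'],c['position'])
a=cv2.imread('pics/w2.png');b=cv2.imread('pics/w3.png')
cv2.imwrite('pics/w23.png',np.hstack([a[50:350,120:520],b[50:350,120:520]]))
E
```

```text
2.5833 [ 0.56117391 -0.12014212  0.24653068] [4.95444295e-06 6.96168712e-02 9.97573755e-01 3.08624123e-04] [ 0.48331196 -0.10933146  0.39699967]
```

View pics/w23.png

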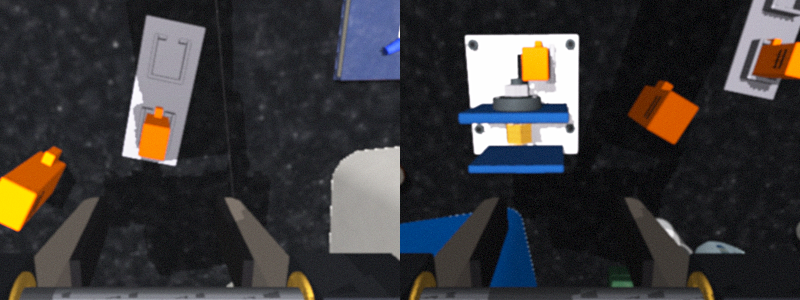

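Both views are clear. Left (w2): tray with the empty pocket at full-image (288,108) and the twin at (275,185). Right (w3): fixture base corners near full-image (186,85) to (298,203), chock top at (255,113), brass head at (238,183), larger loose block at (385,160). Next, measuring the tray plate (z 4 mm) and the base (z 12 mm).

```bash
cat > meas.py <<'E'
from h import *
import pickle
def rect(c,cn,z):
    P=cast(c,cn.reshape(-1,2)+0.0,z)[:,:2].astype(np.float32)*1000
    h=cv2.convexHull(P); r=cv2.minAreaRect(h); return r,P
im,c=pickle.load(open('w2.pkl','rb'))
m=cv2.inRange(cv2.cvtColor(im,cv2.COLOR_RGB2HSV),(0,0,100),(180,60,255))
m2=m|cv2.inRange(cv2.cvtColor(im,cv2.COLOR_RGB2HSV),(5,150,80),(22,255,255)); m2[:, :235]=0;m2[:,335:]=0;m2[220:]=0
m2=cv2.morphologyEx(m2,cv2.MORPH_OPEN,np.ones((3,3)))
cs=sorted(cv2.findContours(m2,0,1)[0],key=cv2.contourArea)[-1:]
r,P=rect(c,cs[0],.004); print('tray',r)
v=im.copy(); cv2.drawContours(v,cs,-1,(255,0,0),1)
im,c=pickle.load(open('w3.pkl','rb')); hsv=cv2.cvtColor(im,cv2.COLOR_RGB2HSV)
m=cv2.inRange(hsv,(0,0,175),(180,60,255)); m[:,:175]=0;m[:,312:]=0;m[215:]=0
cs=[k for k in cv2.findContours(m,0,1)[0] if cv2.contourArea(k)>20]
a=np.vstack(cs); r,P=rect(c,a,.012); print('base',r)
w=im.copy(); cv2.drawContours(w,cs,-1,(255,0,0),1)
b=cv2.inRange(hsv,(105,120,40),(125,255,255)); b[:,:160]=0;b[:,312:]=0;b[225:]=0
for k in cv2.findContours(b,0,1)[0]:
    if cv2.contourArea(k)>100: print('blue',cv2.boundingRect(k)); cv2.drawContours(w,[k],-1,(0,255,0),1); print(rect(c,k,.1)[0])
o=cv2.inRange(hsv,(5,150,225),(24,255,255)); o[:,:175]=0;o[:,312:]=0
for k in cv2.findContours(o,0,1)[0]:
    if cv2.contourArea(k)>60: print('or',cv2.boundingRect(k),rect(c,k,.082)[0]); cv2.drawContours(w,[k],-1,(0,0,255),1)
cv2.imwrite('pics/m.png',cv2.resize(np.hstack([v[40:240,200:340],w[60:260,170:320]]),None,fx=2.7,fy=2.7)[:,:,::-1])
E
python3 meas.py
```

```text
tray ((475.9468078613281, 126.74434661865234), (61.55758285522461, 146.4345703125), 70.81341552734375)
base ((509.9965515136719, -155.8951416015625), (123.87969970703125, 133.40167236328125), 82.1056137084961)
blue (187, 196, 98, 28)
((559.7503051757812, -162.70413208007812), (90.90972137451172, 26.029829025268555), 81.98329162597656)
blue (177, 154, 112, 21)
((517.5347900390625, -157.7326202392578), (99.6395034790039, 16.7254638671875), 83.18986511230469)
or (227, 175, 15, 19) ((539.0348510742188, -162.43682861328125), (13.370319366455078, 17.611461639404297), 82.00099182128906)
or (241, 91, 27, 40) ((475.100830078125, -132.3511505126953), (23.58689308166504, 33.81864929199219), 82.02786254882812)
```

View pics/m.png

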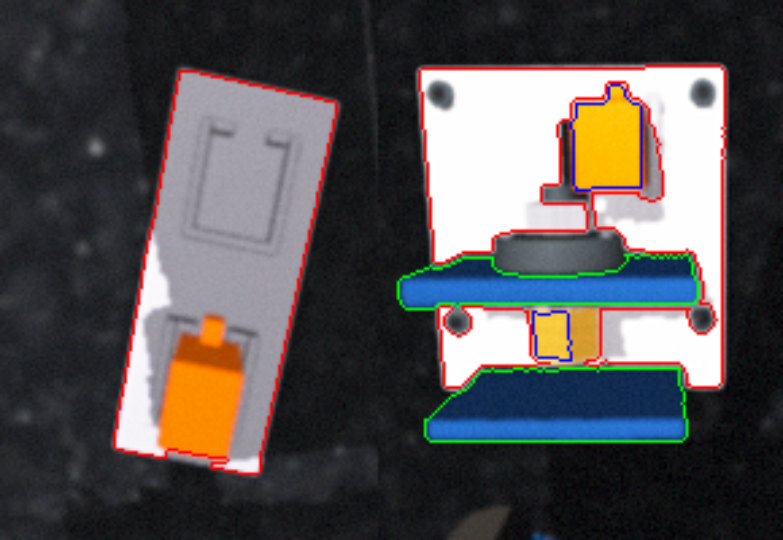

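```bash
cat > m2.py <<'E'
from h import *
import pickle
im,c=pickle.load(open('w2.pkl','rb'))
q=np.array([(205,120),(300,138),(273,255),(185,238)])/2.7+(200,40)
for z in (.018,.022): P=cast(c,q,z)*1000; print(z,P[:,:2].mean(0).round(1), np.linalg.norm(np.diff(P[[0,1,2,3,0]],axis=0),axis=1).round(1))
im,c=pickle.load(open('top0.pkl','rb')); hsv=cv2.cvtColor(im,cv2.COLOR_RGB2HSV)
m=cv2.inRange(hsv,(0,0,75),(180,60,255)); 
for x0,x1,z,n in ((160,220,.004,'tray'),(265,335,.012,'base')):
    k=m[190:280,x0:x1]; cs=[a for a in cv2.findContours(k,0,1)[0] if cv2.contourArea(a)>25]
    P=cast(c,np.vstack(cs).reshape(-1,2)+(x0,190),z)[:,:2].astype(np.float32)*1000
    print(n,cv2.minAreaRect(P))
E
python3 m2.py
```

```text
0.018 [442.6 139.4] [34.3 41.5 32.9 41.2]
0.022 [442.7 139.3] [33.9 41.  32.5 40.7]
tray ((477.1617431640625, 126.60166931152344), (63.357234954833984, 150.1802520751953), 70.78778839111328)
base ((511.4088134765625, -156.44381713867188), (128.7041473388672, 139.52005004882812), 82.09378814697266)
```

Measured sizes and both cameras agree within 1.4 mm. Chock at about (477,-132.5), head grip at about (543,-160.5), nest at about (442.4,138.9), fixture yaw -7.9°, tray yaw -19.2°. The tool yaw already matches the fixture, so I can go to the chock.

Emit:
{"method": "step_arm", "body": {
  "dp": [
    [-28,-4,-30],
    [-28,-4,-30],
    [-28,-4,-30],
    [0,0,0],
    [0,0,0]
  ],
  "twist": [
    [0,0,0],
    [0,0,0],
    [0,0,0],
    [0,0,0],
    [0,0,0]
  ],
  "gripper": [56,56,56,56,56]
}}

```text
time: 3.05
eef_pos: [0.4741, -0.1313, 0.1532]
orientation: [-0.003, 0.07, 0.998, 0.002]
contact_force: [0.5, -0.2, 1.0]
opening: 0.609
```

Emit:
{"method": "step_arm", "body": {
  "dp": [
    [0,0,-29],
    [0,0,-29],
    [0,0,-29],
    [0,0,0],
    [0,0,0]
  ],
  "twist": [
    [0,0,0],
    [0,0,0],
    [0,0,0],
    [0,0,0],
    [0,0,0]
  ],
  "gripper": [56,56,56,56,56]
}}

```text
time: 3.47
eef_pos: [0.4787, -0.1337, 0.0703]
orientation: [0.0, 0.07, 0.998, -0.0]
contact_force: [0.5, 0.8, 0.6]
opening: 0.608
```

Emit:
{"method": "step_arm", "body": {
  "dp": [
    [0,0,0],
    [0,0,0],
    [0,0,0],
    [0,0,0],
    [0,0,0]
  ],
  "twist": [
    [0,0,0],
    [0,0,0],
    [0,0,0],
    [0,0,0],
    [0,0,0]
  ],
  "gripper": [18,18,18,18,18],
  "grip_force": 30
}}

```text
time: 3.88
eef_pos: [0.4781, -0.1342, 0.0703]
orientation: [0.001, 0.071, 0.998, -0.0]
contact_force: [0.0, 3.7, 3.3]
opening: 0.268
```

Emit:
{"method": "step_arm", "body": {
  "dp": [
    [0,0,0],
    [0,0,0],
    [0,0,8],
    [0,0,15],
    [0,0,25]
  ],
  "twist": [
    [0,0,0],
    [0,0,0],
    [0,0,0],
    [0,0,0],
    [0,0,0]
  ],
  "gripper": [18,18,18,18,18]
}}

```text
time: 4.3
eef_pos: [0.475, -0.1333, 0.1154]
orientation: [-0.003, 0.07, 0.998, 0.001]
contact_force: [0.2, -0.1, -2.0]
opening: 0.259
```

Emit:
{"method": "step_arm", "body": {
  "dp": [
    [0,0,33],
    [0,0,33],
    [0,0,16],
    [0,0,0],
    [0,0,0]
  ],
  "twist": [
    [0,0,0],
    [0,0,0],
    [0,0,0],
    [0,0,0],
    [0,0,0]
  ],
  "gripper": [18,18,18,18,18]
}}

```text
time: 4.72
eef_pos: [0.4774, -0.1345, 0.1995]
orientation: [0.0, 0.071, 0.998, -0.001]
contact_force: [0.2, -0.3, -1.9]
opening: 0.258
```

Emit:
{"method": "step_arm", "body": {
  "dp": [
    [-5,39,0],
    [-5,39,0],
    [-5,39,0],
    [-5,39,0],
    [-5,39,0]
  ],
  "twist": [
    [0,0,-3],
    [0,0,-3],
    [0,0,-3],
    [0,0,-2.3],
    [0,0,0]
  ],
  "gripper": [18,18,18,18,18]
}}

```text
time: 5.13
eef_pos: [0.4502, 0.0625, 0.1966]
orientation: [-0.002, 0.17, 0.986, -0.0]
contact_force: [1.4, 0.3, -1.9]
opening: 0.263
```

Emit:
{"method": "step_arm", "body": {
  "dp": [
    [-5,39,-25],
    [-4.5,39.4,-25],
    [0,0,-35],
    [0,0,0],
    [0,0,0]
  ],
  "twist": [
    [0,0,0],
    [0,0,0],
    [0,0,0],
    [0,0,0],
    [0,0,0]
  ],
  "gripper": [18,18,18,18,18]
}}

```text
time: 5.55
eef_pos: [0.4407, 0.1307, 0.1165]
orientation: [-0.004, 0.168, 0.986, -0.001]
contact_force: [0.2, -0.2, -1.1]
opening: 0.258
```

```bash
cat > look.py <<'E'
from h import *
import pickle
s=arm.state(); print(s['time'],s['eef_pos'],s['orientation'].round(3),s['opening'])
im,c=grab('wrist','w4'); pickle.dump((im,c),open('w4.pkl','wb'))
i2,c2=grab('side','s4'); pickle.dump((i2,c2),open('s4.pkl','wb'))
n=np.array([.4424,.1389,.02]); a=R.from_euler('z',-19.2,degrees=True).as_matrix()
P=n+np.array([[17,14,0],[17,-14,0],[-17,-14,0],[-17,14,0]])/1000@a.T
print(proj(c,P).round(0).tolist(),proj(c2,P).round(0).tolist())
u=proj(c2,n)[0].astype(int)
x,y=max(u[0]-70,0),u[1]-90
cr=cv2.resize(i2[y:y+130,x:x+120],(369,400)); wv=cv2.resize(im[100:380,150:450],(430,400))
print(x,y)
cv2.imwrite('pics/c4.png',np.hstack([cr,wv])[:,:,::-1])
E
python3 look.py
```

```text
5.55 [0.44065702 0.13071166 0.11649697] [-0.004  0.168  0.986 -0.001] 0.25841024862785694
[[309.0, 242.0], [274.0, 242.0], [274.0, 200.0], [310.0, 200.0]] [[221.0, 188.0], [220.0, 192.0], [208.0, 192.0], [208.0, 188.0]]
144 100
```

View pics/c4.png

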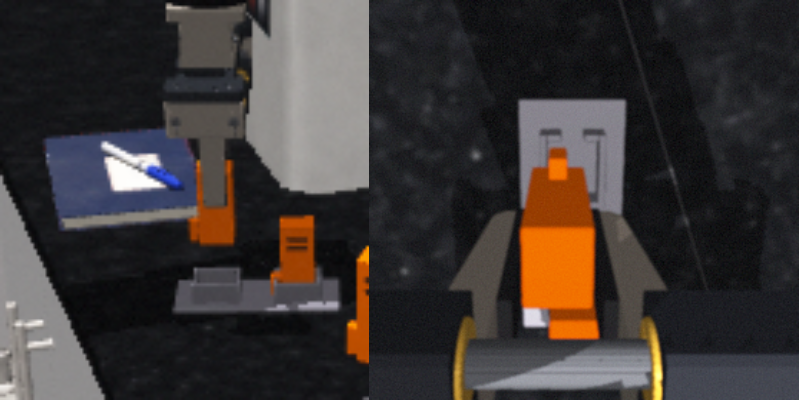

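```bash
cat > m4.py <<'E'
from h import *
import pickle
im,c=pickle.load(open('w4.pkl','rb'))
q=lambda a:[(150+(x-369)/1.4333,100+y/1.4286) for x,y in a]
t=np.array([.44066,.13071]); u=R.from_euler('z',-19.34,degrees=True).as_matrix()[:2,:2]
P=cast(c,q([(522,227),(594,227),(593,307),(524,307)]),.1165+.0125)[:,:2]
print('top rel TCP (tray axes)',((P-t)@u*1000).round(1))
T=cast(c,q([(549,150),(567,150)]),.1165-.0575+.02)[:,:2]; print('tab end top',((T-t)@u*1000).round(1))
N=cast(c,q([(548,130),(600,130),(563,130),(583,130)]),.02)[:,:2]; n=np.array([.4424,.1389]); print('notch rel nest',((N-n)@u*1000).round(1))
print(arm.state()['eef_pos'])
E
python3 m4.py
```

```text
top rel TCP (tray axes) [[-16.8 -10.9]
 [-16.9  11.8]
 [ 11.8  12. ]
 [ 11.9 -10.8]]
tab end top [[-29.1  -3.3]
 [-29.1   4.1]]
notch rel nest [[-23.9 -13.2]
 [-23.9  14.4]
 [-23.9  -5.2]
 [-23.9   5.4]]
[0.44437724 0.13004581 0.12024386]
```

Emit:
{"method": "step_arm", "body": {
  "dp": [
    [0,0,0],
    [0,0,0]
  ],
  "twist": [
    [0,0,0],
    [0,0,0]
  ],
  "gripper": [18,18]
}}

```text
time: 5.82
eef_pos: [0.4454, 0.13, 0.1214]
orientation: [0.002, 0.169, 0.986, 0.0]
contact_force: [0.5, 0.6, -0.9]
opening: 0.259
```

Emit:
{"method": "step_arm", "body": {
  "dp": [
    [-2,8.6,-14],
    [0,0,-14],
    [0,0,0],
    [0,0,0],
    [0,0,0]
  ],
  "twist": [
    [0,0,0],
    [0,0,0],
    [0,0,0],
    [0,0,0],
    [0,0,0]
  ],
  "gripper": [18,18,18,18,18]
}}

```text
time: 6.23
eef_pos: [0.4429, 0.1391, 0.0929]
orientation: [0.001, 0.169, 0.986, 0.0]
contact_force: [-0.5, -0.7, -0.8]
opening: 0.263
```

Emit:
{"method": "step_arm", "body": {
  "dp": [
    [0,0,0],
    [0,0,0],
    [0,0,0]
  ],
  "twist": [
    [0,0,0],
    [0,0,0],
    [0,0,0]
  ],
  "gripper": [18,18,18]
}}

```text
time: 6.48
eef_pos: [0.4424, 0.1394, 0.0924]
orientation: [0.001, 0.168, 0.986, 0.0]
contact_force: [-0.0, -0.2, -0.8]
opening: 0.257
```

```bash
cat > m5.py <<'E'
from h import *
import pickle
s=arm.state(); t=s['eef_pos']; print(s['time'],t,s['orientation'].round(4),s['qd'].round(3))
im,c=grab('wrist','w5'); pickle.dump((im,c,t),open('w5.pkl','wb'))
o=cv2.inRange(cv2.cvtColor(im,cv2.COLOR_RGB2HSV),(5,150,60),(24,255,255)); print('col profile V'); 
h=cv2.cvtColor(im,cv2.COLOR_RGB2HSV)
for col in (275,282,290): print(col,[(r,int(h[r,col,2]),int(h[r,col,1])) for r in range(190,340,3)])
cv2.imwrite('pics/c5.png',cv2.resize(im[150:350,180:400],None,fx=3,fy=3)[:,:,::-1])
E
python3 m5.py
```

```text
6.4833 [0.44244384 0.13939133 0.09240102] [6.000e-04 1.684e-01 9.857e-01 1.000e-04] [ 0.002  0.004  0.005 -0.001 -0.002 -0.   ]
col profile V
275 [(190, 143, 20), (193, 140, 15), (196, 140, 15), (199, 141, 16), (202, 147, 17), (205, 137, 58), (208, 145, 86), (211, 170, 150), (214, 203, 161), (217, 205, 226), (220, 204, 255), (223, 204, 255), (226, 160, 255), (229, 149, 255), (232, 152, 252), (235, 155, 245), (238, 149, 255), (241, 156, 244), (244, 146, 255), (247, 154, 255), (250, 148, 255), (253, 156, 253), (256, 150, 255), (259, 208, 255), (262, 242, 255), (265, 243, 255), (268, 244, 255), (271, 244, 255), (274, 243, 255), (277, 241, 255), (280, 241, 255), (283, 243, 255), (286, 244, 255), (289, 242, 255), (292, 243, 255), (295, 243, 255), (298, 242, 255), (301, 242, 255), (304, 241, 255), (307, 242, 255), (310, 243, 255), (313, 244, 255), (316, 185, 255), (319, 152, 252), (322, 150, 255), (325, 153, 252), (328, 150, 255), (331, 156, 255), (334, 153, 255), (337, 78, 128)]
282 [(190, 139, 15), (193, 138, 18), (196, 146, 14), (199, 142, 14), (202, 139, 31), (205, 160, 236), (208, 154
[... 880 characters left out ...]
13), (217, 149, 144), (220, 154, 245), (223, 149, 255), (226, 148, 255), (229, 156, 255), (232, 149, 255), (235, 155, 248), (238, 151, 255), (241, 156, 250), (244, 154, 248), (247, 155, 255), (250, 157, 236), (253, 150, 255), (256, 153, 255), (259, 207, 255), (262, 242, 255), (265, 243, 255), (268, 243, 255), (271, 243, 255), (274, 242, 255), (277, 244, 255), (280, 242, 255), (283, 243, 255), (286, 243, 255), (289, 243, 255), (292, 242, 255), (295, 242, 255), (298, 241, 255), (301, 241, 255), (304, 242, 255), (307, 242, 255), (310, 241, 255), (313, 244, 255), (316, 188, 255), (319, 156, 255), (322, 152, 255), (325, 151, 255), (328, 154, 255), (331, 155, 255), (334, 151, 255), (337, 83, 123)]
```

View pics/c5.png

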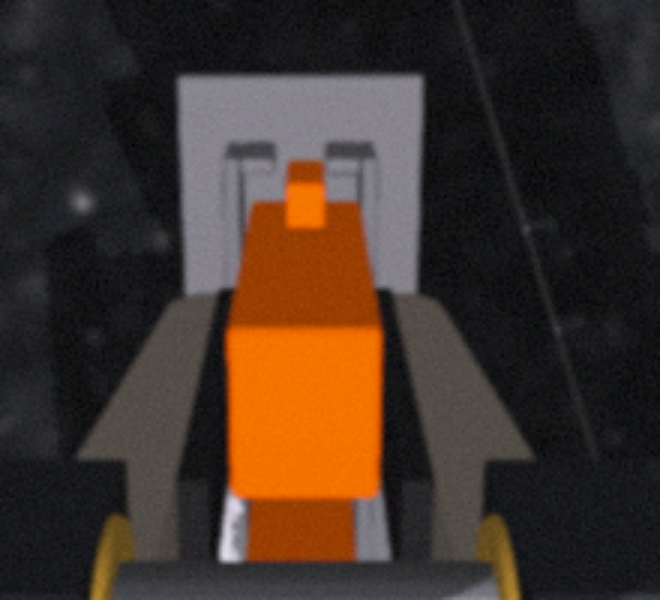

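```bash
cat > m6.py <<'E'
from h import *
import pickle
im,c,t=pickle.load(open('w5.pkl','rb')); u=R.from_euler('z',-19.3,degrees=True).as_matrix()[:2,:2]; n=np.array([.4424,.1389])
f=lambda a,z:((cast(c,np.array(a)/3+(180,150),z)[:,:2]-n)@u*1000).round(1).tolist()
print('top',f([(227,326),(383,326),(381,498),(229,498)],.105))
print('tab top far/near',f([(287,181),(325,181),(287,228),(325,228)],.055), 'tab bottom far',f([(289,162),(323,162)],.035))
print('bottom edge',f([(250,204),(361,204)],.035))
for z in (.018,.022): print('notch outer top',z,f([(228,158),(276,158),(324,158),(374,158)],z),'outer bottom', f([(228,143),(276,143),(324,143),(374,143)],.004),'inner',f([(241,200),(360,200)],z))
print('tray edge',f([(178,75),(424,75),(183,290),(418,290)],.004),'tcp',((t[:2]-n)@u*1000).round(1))
E
python3 m6.py
```

```text
top [[-17.3, -10.9], [-17.2, 12.5], [12.3, 12.8], [12.2, -11.3]]
tab top far/near [[-25.7, -2.6], [-25.7, 4.9], [-16.0, -2.6], [-16.0, 4.9]] tab bottom far [[-24.3, -2.4], [-24.3, 4.9]]
bottom edge [[-14.9, -11.0], [-14.8, 13.2]]
notch outer top 0.018 [[-20.8, -16.8], [-20.8, -5.7], [-20.8, 5.5], [-20.8, 17.2]] outer bottom [[-21.0, -17.8], [-21.0, -6.0], [-21.0, 5.8], [-21.0, 18.1]] inner [[-10.6, -14.0], [-10.5, 14.0]]
notch outer top 0.022 [[-21.9, -16.5], [-21.8, -5.6], [-21.8, 5.4], [-21.8, 16.9]] outer bottom [[-21.0, -17.8], [-21.0, -6.0], [-21.0, 5.8], [-21.0, 18.1]] inner [[-11.8, -13.8], [-11.8, 13.8]]
tray edge [[-37.9, -29.5], [-37.8, 29.9], [17.8, -30.3], [17.9, 30.2]] tcp [-0.1  0.5]
```

Settled view: the tab and pocket notch are in line, with the chock about 1 mm off in y and about 0.8 mm in x. I'll correct that and lower slowly, watching the force.

Emit:
{"method": "step_arm", "body": {
  "dp": [
    [-1.1,-0.7,0],
    [0,0,-6],
    [0,0,-6],
    [0,0,-5],
    [0,0,0]
  ],
  "twist": [
    [0,0,0],
    [0,0,0],
    [0,0,0],
    [0,0,0],
    [0,0,0]
  ],
  "gripper": [18,18,18,18,18]
}}

```text
time: 6.95
eef_pos: [0.4403, 0.1386, 0.0734]
orientation: [-0.001, 0.168, 0.986, -0.0]
contact_force: [1.1, -0.4, -1.4]
opening: 0.258
```

Emit:
{"method": "step_arm", "body": {
  "dp": [
    [0,0,-4],
    [0,0,-3],
    [0,0,-2],
    [0,0,0]
  ],
  "twist": [
    [0,0,0],
    [0,0,0],
    [0,0,0],
    [0,0,0]
  ],
  "gripper": [18,18,18,18]
}}

```text
time: 7.28
eef_pos: [0.4404, 0.1387, 0.0652]
orientation: [-0.0, 0.168, 0.986, -0.0]
contact_force: [-0.1, -0.2, -2.0]
opening: 0.26
```

Emit:
{"method": "step_arm", "body": {
  "dp": [
    [0,0,-1.5],
    [0,0,-1.5],
    [0,0,0],
    [0,0,0]
  ],
  "twist": [
    [0,0,0],
    [0,0,0],
    [0,0,0],
    [0,0,0]
  ],
  "gripper": [18,18,18,18]
}}

```text
time: 7.62
eef_pos: [0.4408, 0.1388, 0.0627]
orientation: [-0.0, 0.168, 0.986, -0.0]
contact_force: [0.3, -1.1, -1.3]
opening: 0.26
```

Emit:
{"method": "step_arm", "body": {
  "dp": [
    [0,0,-1.5],
    [0,0,-1],
    [0,0,0],
    [0,0,0]
  ],
  "twist": [
    [0,0,0],
    [0,0,0],
    [0,0,0],
    [0,0,0]
  ],
  "gripper": [18,18,18,18]
}}

```text
time: 7.95
eef_pos: [0.4414, 0.1388, 0.062]
orientation: [0.0, 0.168, 0.986, -0.0]
contact_force: [-5.3, -1.1, 12.9]
opening: 0.259
```

Contact at TCP z 62 mm matches the seated height (58.3 mm grip + 4 mm floor). Now I'll release and retreat up.

Emit:
{"method": "step_arm", "body": {
  "dp": [
    [0,0,0.5],
    [0,0,0],
    [0,0,0],
    [0,0,0],
    [0,0,0]
  ],
  "twist": [
    [0,0,0],
    [0,0,0],
    [0,0,0],
    [0,0,0],
    [0,0,0]
  ],
  "gripper": [36,44,44,44,44]
}}

```text
time: 8.37
eef_pos: [0.4407, 0.1387, 0.0605]
orientation: [-0.0, 0.168, 0.986, -0.0]
contact_force: [-0.1, -0.1, -0.7]
opening: 0.477
```

Emit:
{"method": "step_arm", "body": {
  "dp": [
    [0,0,10],
    [0,0,25],
    [0,0,35],
    [0,0,35],
    [0,0,10]
  ],
  "twist": [
    [0,0,0],
    [0,0,0],
    [0,0,0],
    [0,0,0],
    [0,0,0]
  ],
  "gripper": [48,48,48,48,48]
}}

```text
time: 8.78
eef_pos: [0.4439, 0.139, 0.182]
orientation: [0.005, 0.168, 0.986, 0.001]
contact_force: [0.9, 0.0, 0.5]
opening: 0.524
```

```bash
cat > m7.py <<'E'
from h import *
import pickle
s=arm.state(); print(s['time'],s['eef_pos'],s['orientation'].round(4))
im,c=grab('wrist','w7'); i2,c2=grab('side','s7'); i3,c3=grab('top','t7'); pickle.dump((im,c,i2,c2,i3,c3),open('w7.pkl','wb'))
a=cv2.resize(i2[160:210,190:260],None,fx=5.6,fy=5.6,interpolation=cv2.INTER_CUBIC)
b=cv2.resize(im[100:360,160:400],(369,400))
d=np.zeros((400,392,3),np.uint8); d[:280]=a
cv2.imwrite('pics/c7.png',np.hstack([d,b])[:,:,::-1])
E
python3 m7.py
```

```text
8.7833 [0.44385942 0.13897225 0.18195962] [0.0046 0.1682 0.9857 0.001 ]
```

View pics/c7.png

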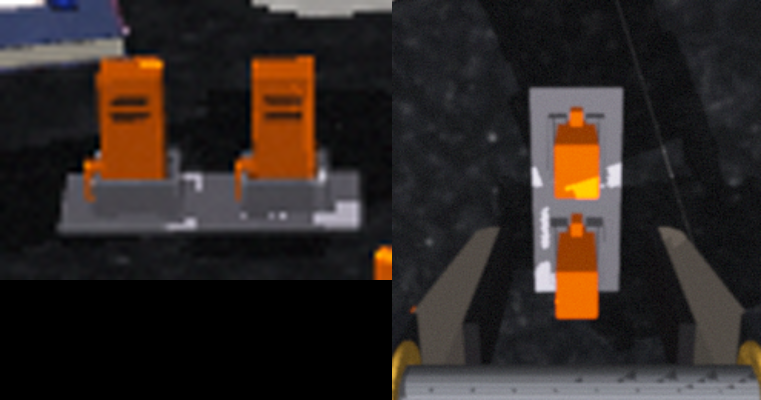

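The chock stands upright at the same height as its twin, tab in the notch. Now to the bolt head.

Emit:
{"method": "step_arm", "body": {
  "dp": [
    [12.8,-37.4,4],
    [12.8,-37.4,4],
    [12.8,-37.4,4],
    [12.8,-37.4,4],
    [12.8,-37.4,4]
  ],
  "twist": [
    [0,0,3],
    [0,0,3],
    [0,0,3],
    [0,0,2.3],
    [0,0,0]
  ],
  "gripper": [60,60,60,60,60]
}}

```text
time: 9.35
eef_pos: [0.5036, -0.0496, 0.1932]
orientation: [-0.002, 0.07, 0.998, 0.001]
contact_force: [-0.5, -0.2, 0.5]
opening: 0.657
```

Emit:
{"method": "step_arm", "body": {
  "dp": [
    [12.8,-37.4,0],
    [12.8,-37.4,0],
    [12.8,-37.4,0],
    [0,0,0],
    [0,0,0]
  ],
  "twist": [
    [0,0,0],
    [0,0,0],
    [0,0,0],
    [0,0,0],
    [0,0,0]
  ],
  "gripper": [60,60,60,60,60]
}}

```text
time: 9.77
eef_pos: [0.542, -0.1614, 0.1927]
orientation: [-0.002, 0.072, 0.997, 0.001]
contact_force: [-0.2, -0.4, 0.3]
opening: 0.655
```

Emit:
{"method": "step_arm", "body": {
  "dp": [
    [0,0,0],
    [0,0,0]
  ],
  "twist": [
    [0,0,0],
    [0,0,0]
  ],
  "gripper": [60,60]
}}

```text
time: 9.93
eef_pos: [0.5423, -0.1589, 0.1943]
orientation: [-0.001, 0.07, 0.998, 0.001]
contact_force: [0.2, 0.4, 0.2]
opening: 0.656
```

Emit:
{"method": "step_arm", "body": {
  "dp": [
    [1,-1.7,-25],
    [0,0,-25],
    [0,0,-20],
    [0,0,0],
    [0,0,0]
  ],
  "twist": [
    [0,0,0],
    [0,0,0],
    [0,0,0],
    [0,0,0],
    [0,0,0]
  ],
  "gripper": [60,60,60,60,60]
}}

```text
time: 10.35
eef_pos: [0.5432, -0.1605, 0.1248]
orientation: [-0.001, 0.07, 0.998, 0.001]
contact_force: [-0.2, 0.1, 0.3]
opening: 0.652
```

Emit:
{"method": "step_arm", "body": {
  "dp": [
    [0,0,-18],
    [0,0,-18],
    [0,0,-19],
    [0,0,0],
    [0,0,0]
  ],
  "twist": [
    [0,0,0],
    [0,0,0],
    [0,0,0],
    [0,0,0],
    [0,0,0]
  ],
  "gripper": [60,60,60,60,60]
}}

```text
time: 10.77
eef_pos: [0.5445, -0.1618, 0.0717]
orientation: [0.0, 0.07, 0.998, -0.0]
contact_force: [0.0, 0.2, 0.6]
opening: 0.651
```

Emit:
{"method": "step_arm", "body": {
  "dp": [
    [0,0,0],
    [0,0,0],
    [0,0,0],
    [0,0,0],
    [0,0,0]
  ],
  "twist": [
    [0,0,0],
    [0,0,0],
    [0,0,0],
    [0,0,0],
    [0,0,0]
  ],
  "gripper": [20,20,20,20,20],
  "grip_force": 40
}}

```text
time: 11.18
eef_pos: [0.5446, -0.1623, 0.0714]
orientation: [0.0, 0.07, 0.998, -0.0]
contact_force: [0.6, 1.1, 0.3]
opening: 0.312
```

Emit:
{"method": "step_arm", "body": {
  "dp": [
    [0,0,0],
    [0,0,0],
    [0,0,0],
    [0,0,0],
    [0,0,0]
  ],
  "twist": [
    [0,0,0],
    [0,0,0],
    [0,0,0],
    [0,0,0],
    [0,0,0]
  ],
  "gripper": [18,18,18,18,18]
}}

```text
time: 11.6
eef_pos: [0.5448, -0.1613, 0.0713]
orientation: [0.0, 0.07, 0.998, 0.001]
contact_force: [1.3, 4.7, 5.4]
opening: 0.268
```

Emit:
{"method": "step_arm", "body": {
  "dp": [
    [0,0.5,0],
    [0,0,0],
    [0,0,0],
    [0,0,0],
    [0,0,0]
  ],
  "twist": [
    [0,0,0],
    [0,0,0],
    [0,0,0],
    [0,0,0],
    [0,0,0]
  ],
  "gripper": [18,18,18,18,18],
  "grip_force": 45
}}

```text
time: 12.02
eef_pos: [0.5448, -0.1613, 0.0713]
orientation: [0.001, 0.07, 0.998, 0.0]
contact_force: [1.1, 4.8, 5.3]
opening: 0.269
```

```bash
cat > m8.py <<'E'
from h import *
import sys,pickle
s=arm.state(); print(s['time'],s['eef_pos'],s['contact_force'].round(2),s['moment'].round(3),s['opening'])
i2,c2=grab('side','s'+sys.argv[1]); im,c=grab('wrist','w'+sys.argv[1]); pickle.dump((im,c,i2,c2),open('f%s.pkl'%sys.argv[1],'wb'))
a=cv2.resize(i2[175:275,230:330],(400,400),interpolation=cv2.INTER_CUBIC);b=im[10:410,160:560] if 0 else cv2.resize(im[60:340,140:420],(400,400))
cv2.imwrite('pics/c%s.png'%sys.argv[1],np.hstack([a,b])[:,:,::-1])
E
python3 m8.py 8
```

```text
12.0167 [ 0.54479796 -0.16130983  0.0712919 ] [1.13 4.81 5.29] [ 1.002 -0.147 -0.019] 0.268950334033729
```

View pics/c8.png

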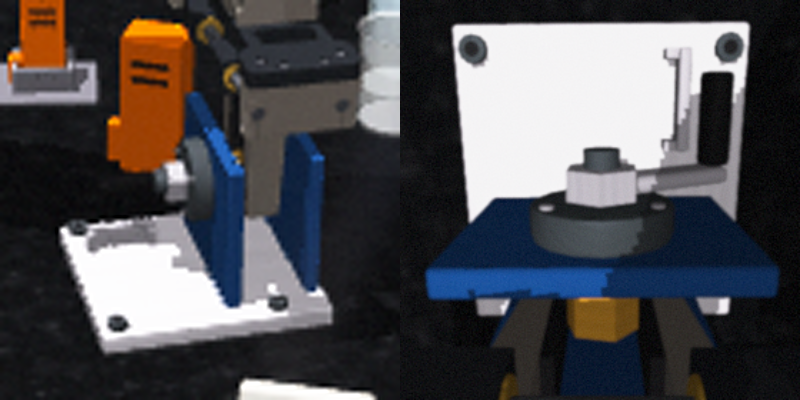

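Brass head sits between the pads, and the crank arm has swung to the +y side (pin at about (717,115) in the right half). I'll keep holding and track the pin.

Emit:
{"method": "step_arm", "body": {
  "dp": [
    [0,0,0],
    [0,0,0],
    [0,0,0],
    [0,0,0],
    [0,0,0]
  ],
  "twist": [
    [0,0,0],
    [0,0,0],
    [0,0,0],
    [0,0,0],
    [0,0,0]
  ],
  "gripper": [18,18,18,18,18]
}}

```text
time: 12.53
eef_pos: [0.5448, -0.1613, 0.0713]
orientation: [0.001, 0.07, 0.998, 0.0]
contact_force: [0.4, 4.8, 4.6]
opening: 0.268
```

Emit:
{"method": "step_arm", "body": {
  "dp": [
    [0,0,0],
    [0,0,0],
    [0,0,0],
    [0,0,0],
    [0,0,0]
  ],
  "twist": [
    [0,0,0],
    [0,0,0],
    [0,0,0],
    [0,0,0],
    [0,0,0]
  ],
  "gripper": [18,18,18,18,18]
}}

```text
time: 12.95
eef_pos: [0.5448, -0.1613, 0.0713]
orientation: [0.001, 0.071, 0.998, 0.0]
contact_force: [0.7, 5.4, 5.5]
opening: 0.268
```

Emit:
{"method": "step_arm", "body": {
  "dp": [
    [0,0,0],
    [0,0,0],
    [0,0,0],
    [0,0,0],
    [0,0,0]
  ],
  "twist": [
    [0,0,0],
    [0,0,0],
    [0,0,0],
    [0,0,0],
    [0,0,0]
  ],
  "gripper": [18,18,18,18,18]
}}

```text
time: 13.37
eef_pos: [0.5448, -0.1613, 0.0713]
orientation: [0.001, 0.071, 0.998, 0.0]
contact_force: [0.6, 4.1, 5.8]
opening: 0.271
```

Emit:
{"method": "step_arm", "body": {
  "dp": [
    [0,0,0],
    [0,0,0],
    [0,0,0],
    [0,0,0],
    [0,0,0]
  ],
  "twist": [
    [0,0,0],
    [0,0,0],
    [0,0,0],
    [0,0,0],
    [0,0,0]
  ],
  "gripper": [18,18,18,18,18]
}}

```text
time: 13.78
eef_pos: [0.5448, -0.1613, 0.0713]
orientation: [0.001, 0.071, 0.998, 0.0]
contact_force: [0.9, 5.0, 6.6]
opening: 0.271
```

```bash
cat > m9.py <<'E'
from h import *
import pickle
from scipy.optimize import brentq
s=arm.state(); print(s['time'],s['eef_pos'].round(4),s['contact_force'].round(2),s['moment'].round(3),round(s['opening'],4))
im,c=grab('wrist','w%d'%int(s['time']*100)); pickle.dump((im,c),open('f%d.pkl'%int(s['time']*100),'wb'))
O=np.array([.5214,-.1576,0]); a=R.from_euler('z',-7.9,degrees=True).as_matrix()
def meas(im,c):
    pin=lambda t,x:O+a@np.array([x,.046*np.sin(t),.07-.046*np.cos(t)])
    h=cv2.cvtColor(im,cv2.COLOR_RGB2HSV); m=cv2.inRange(h,(0,0,0),(180,255,40))
    b=cv2.inRange(h,(0,0,0),(180,255,255))*0
    # base outline: only black blobs inside the white base
    w=proj(c,[O+a@np.array([x,y,.012]) for x,y in ((-.076,-.060),(-.076,.060),(-.028,.060),(-.028,-.060))]).astype(np.int32)
    cv2.fillConvexPoly(b,w,255); m&=b
    n,l,st,ce=cv2.connectedComponentsWithStats(m); r=[(int(st[i,4]),ce[i].round(1).tolist(),st[i,:4].tolist()) for i in range(1,n) if st[i,4]>60]
    print('black',r); print('predicted px for angle',[(t,proj(c,pin(t,-.0415))[0].round(0).tolist()) for t in (1.0,1.3,1.6,1.9,2.2)])
if __name__=='__main__':
    f=pickle.load(open('f8.pkl','rb')); meas(f[0],f[1]); meas(im,c)
E
python3 m9.py
```

```text
13.7833 [ 0.5448 -0.1613  0.0713] [0.91 4.96 6.58] [ 0.92  -0.183 -0.029] 0.271
black [(1044, [360.4, 135.7], [349, 111, 24, 50])]
predicted px for angle [(1.0, [355.0, 143.0]), (1.3, [373.0, 145.0]), (1.6, [384.0, 147.0]), (1.9, [388.0, 151.0]), (2.2, [382.0, 154.0])]
black [(1006, [368.2, 135.5], [357, 111, 24, 50])]
predicted px for angle [(1.0, [355.0, 143.0]), (1.3, [373.0, 145.0]), (1.6, [384.0, 147.0]), (1.9, [388.0, 151.0]), (2.2, [382.0, 154.0])]
```

The crank turns at well under the free rate, so the head is being held. The opening crept slightly (24.7 to 24.9 mm), so I'll firm the grip and take out the small side load.

Emit:
{"method": "step_arm", "body": {
  "dp": [
    [0,0.7,0],
    [0,0,0],
    [0,0,0],
    [0,0,0],
    [0,0,0]
  ],
  "twist": [
    [0,0,0],
    [0,0,0],
    [0,0,0],
    [0,0,0],
    [0,0,0]
  ],
  "gripper": [18,18,18,18,18],
  "grip_force": 52
}}

```text
time: 14.25
eef_pos: [0.5448, -0.1613, 0.0713]
orientation: [0.001, 0.07, 0.998, -0.0]
contact_force: [1.1, 3.0, 5.1]
opening: 0.268
```

Emit:
{"method": "step_arm", "body": {
  "dp": [
    [0,0,0],
    [0,0,0],
    [0,0,0],
    [0,0,0],
    [0,0,0]
  ],
  "twist": [
    [0,0,0],
    [0,0,0],
    [0,0,0],
    [0,0,0],
    [0,0,0]
  ],
  "gripper": [18,18,18,18,18]
}}

```text
time: 14.67
eef_pos: [0.5448, -0.1613, 0.0713]
orientation: [0.001, 0.07, 0.998, -0.0]
contact_force: [1.3, 2.3, 5.2]
opening: 0.27
```

Emit:
{"method": "step_arm", "body": {
  "dp": [
    [0,0,0],
    [0,0,0],
    [0,0,0],
    [0,0,0],
    [0,0,0]
  ],
  "twist": [
    [0,0,0],
    [0,0,0],
    [0,0,0],
    [0,0,0],
    [0,0,0]
  ],
  "gripper": [18,18,18,18,18]
}}

```text
time: 15.08
eef_pos: [0.5448, -0.1613, 0.0713]
orientation: [0.001, 0.07, 0.998, -0.0]
contact_force: [0.9, 3.2, 5.9]
opening: 0.269
```

Emit:
{"method": "step_arm", "body": {
  "dp": [
    [0,0,0],
    [0,0,0],
    [0,0,0],
    [0,0,0],
    [0,0,0]
  ],
  "twist": [
    [0,0,0],
    [0,0,0],
    [0,0,0],
    [0,0,0],
    [0,0,0]
  ],
  "gripper": [18,18,18,18,18]
}}

```text
time: 15.5
eef_pos: [0.5448, -0.1613, 0.0713]
orientation: [0.001, 0.07, 0.998, -0.0]
contact_force: [0.5, 3.0, 6.6]
opening: 0.274
```

```bash
sed -i "s/^    f=pickle.*/    meas(im,c)/" m9.py; cat >> m9.py <<'E'
E
python3 m9.py
```

```text
15.5 [ 0.5448 -0.1613  0.0713] [0.5  3.03 6.55] [ 0.598 -0.122  0.035] 0.2745
black [(671, [371.7, 135.3], [364, 110, 17, 51])]
predicted px for angle [(1.0, [355.0, 143.0]), (1.3, [373.0, 145.0]), (1.6, [384.0, 148.0]), (1.9, [388.0, 151.0]), (2.2, [381.0, 154.0])]
```

Emit:
{"method": "step_arm", "body": {
  "dp": [
    [0,0,0],
    [0,0,0],
    [0,0,0],
    [0,0,0],
    [0,0,0]
  ],
  "twist": [
    [0,0,0],
    [0,0,0],
    [0,0,0],
    [0,0,0],
    [0,0,0]
  ],
  "gripper": [18,18,18,18,18]
}}

```text
time: 15.97
eef_pos: [0.5448, -0.1613, 0.0713]
orientation: [0.001, 0.07, 0.998, -0.0]
contact_force: [1.0, 2.6, 5.0]
opening: 0.274
```

Emit:
{"method": "step_arm", "body": {
  "dp": [
    [0,0,0],
    [0,0,0],
    [0,0,0],
    [0,0,0],
    [0,0,0]
  ],
  "twist": [
    [0,0,0],
    [0,0,0],
    [0,0,0],
    [0,0,0],
    [0,0,0]
  ],
  "gripper": [18,18,18,18,18]
}}

```text
time: 16.38
eef_pos: [0.5448, -0.1613, 0.0713]
orientation: [0.001, 0.07, 0.998, -0.0]
contact_force: [1.2, 3.3, 5.5]
opening: 0.275
```

Emit:
{"method": "step_arm", "body": {
  "dp": [
    [0,0,0],
    [0,0,0],
    [0,0,0],
    [0,0,0],
    [0,0,0]
  ],
  "twist": [
    [0,0,0],
    [0,0,0],
    [0,0,0],
    [0,0,0],
    [0,0,0]
  ],
  "gripper": [18,18,18,18,18]
}}

```text
time: 16.8
eef_pos: [0.5448, -0.1613, 0.0713]
orientation: [0.001, 0.07, 0.998, -0.0]
contact_force: [1.0, 3.8, 5.3]
opening: 0.267
```

Emit:
{"method": "step_arm", "body": {
  "dp": [
    [0,0,0],
    [0,0,0],
    [0,0,0],
    [0,0,0],
    [0,0,0]
  ],
  "twist": [
    [0,0,0],
    [0,0,0],
    [0,0,0],
    [0,0,0],
    [0,0,0]
  ],
  "gripper": [18,18,18,18,18]
}}

```text
time: 17.22
eef_pos: [0.5448, -0.1613, 0.0713]
orientation: [0.001, 0.07, 0.998, -0.0]
contact_force: [1.8, 2.4, 5.4]
opening: 0.267
```

```bash
python3 m9.py
```

```text
17.2167 [ 0.5448 -0.1613  0.0713] [1.78 2.41 5.37] [ 0.577 -0.183 -0.011] 0.2672
black [(397, [374.4, 135.3], [369, 110, 12, 51])]
predicted px for angle [(1.0, [355.0, 143.0]), (1.3, [373.0, 145.0]), (1.6, [384.0, 148.0]), (1.9, [388.0, 151.0]), (2.2, [381.0, 154.0])]
```

Emit:
{"method": "step_arm", "body": {
  "dp": [
    [0,0,0],
    [0,0,0],
    [0,0,0],
    [0,0,0],
    [0,0,0]
  ],
  "twist": [
    [0,0,0],
    [0,0,0],
    [0,0,0],
    [0,0,0],
    [0,0,0]
  ],
  "gripper": [18,18,18,18,18]
}}

```text
time: 17.68
eef_pos: [0.5448, -0.1613, 0.0713]
orientation: [0.001, 0.071, 0.998, -0.0]
contact_force: [1.4, 2.6, 5.4]
opening: 0.27
```

Emit:
{"method": "step_arm", "body": {
  "dp": [
    [0,0,0],
    [0,0,0],
    [0,0,0],
    [0,0,0],
    [0,0,0]
  ],
  "twist": [
    [0,0,0],
    [0,0,0],
    [0,0,0],
    [0,0,0],
    [0,0,0]
  ],
  "gripper": [18,18,18,18,18]
}}

```text
time: 18.1
eef_pos: [0.5448, -0.1613, 0.0713]
orientation: [0.001, 0.07, 0.998, -0.0]
contact_force: [1.4, 3.6, 4.8]
opening: 0.267
```

Emit:
{"method": "step_arm", "body": {
  "dp": [
    [0,0,0],
    [0,0,0],
    [0,0,0],
    [0,0,0],
    [0,0,0]
  ],
  "twist": [
    [0,0,0],
    [0,0,0],
    [0,0,0],
    [0,0,0],
    [0,0,0]
  ],
  "gripper": [18,18,18,18,18]
}}

```text
time: 18.52
eef_pos: [0.5448, -0.1613, 0.0713]
orientation: [0.001, 0.07, 0.998, -0.0]
contact_force: [1.4, 4.6, 5.6]
opening: 0.267
```

Emit:
{"method": "step_arm", "body": {
  "dp": [
    [0,0,0],
    [0,0,0],
    [0,0,0],
    [0,0,0],
    [0,0,0]
  ],
  "twist": [
    [0,0,0],
    [0,0,0],
    [0,0,0],
    [0,0,0],
    [0,0,0]
  ],
  "gripper": [18,18,18,18,18]
}}

```text
time: 18.93
eef_pos: [0.5448, -0.1613, 0.0713]
orientation: [0.001, 0.07, 0.998, -0.0]
contact_force: [0.7, 3.6, 6.4]
opening: 0.266
```

Emit:
{"method": "step_arm", "body": {
  "dp": [
    [0,0,0],
    [0,0,0],
    [0,0,0],
    [0,0,0],
    [0,0,0]
  ],
  "twist": [
    [0,0,0],
    [0,0,0],
    [0,0,0],
    [0,0,0],
    [0,0,0]
  ],
  "gripper": [18,18,18,18,18]
}}

```text
time: 19.35
eef_pos: [0.5448, -0.1613, 0.0713]
orientation: [0.001, 0.07, 0.998, -0.0]
contact_force: [1.1, 3.0, 5.2]
opening: 0.271
```

Emit:
{"method": "step_arm", "body": {
  "dp": [
    [0,0,0],
    [0,0,0],
    [0,0,0],
    [0,0,0],
    [0,0,0]
  ],
  "twist": [
    [0,0,0],
    [0,0,0],
    [0,0,0],
    [0,0,0],
    [0,0,0]
  ],
  "gripper": [18,18,18,18,18]
}}

```text
time: 19.77
eef_pos: [0.5448, -0.1613, 0.0713]
orientation: [0.001, 0.07, 0.998, -0.0]
contact_force: [0.7, 3.3, 5.9]
opening: 0.264
```

Emit:
{"method": "step_arm", "body": {
  "dp": [
    [0,0,0],
    [0,0,0],
    [0,0,0],
    [0,0,0],
    [0,0,0]
  ],
  "twist": [
    [0,0,0],
    [0,0,0],
    [0,0,0],
    [0,0,0],
    [0,0,0]
  ],
  "gripper": [18,18,18,18,18]
}}

```text
time: 20.18
eef_pos: [0.5448, -0.1613, 0.0713]
orientation: [0.001, 0.07, 0.998, -0.0]
contact_force: [1.1, 3.1, 4.8]
opening: 0.264
```

Emit:
{"method": "step_arm", "body": {
  "dp": [
    [0,0,0],
    [0,0,0],
    [0,0,0],
    [0,0,0],
    [0,0,0]
  ],
  "twist": [
    [0,0,0],
    [0,0,0],
    [0,0,0],
    [0,0,0],
    [0,0,0]
  ],
  "gripper": [18,18,18,18,18]
}}

```text
time: 20.6
eef_pos: [0.5448, -0.1613, 0.0713]
orientation: [0.001, 0.071, 0.998, -0.0]
contact_force: [0.7, 2.2, 5.8]
opening: 0.268
```

```bash
python3 m9.py
```

```text
20.6 [ 0.5448 -0.1613  0.0713] [0.72 2.16 5.85] [ 0.65  -0.184  0.114] 0.2678
black [(217, [376.1, 135.5], [373, 110, 8, 51])]
predicted px for angle [(1.0, [355.0, 143.0]), (1.3, [372.0, 145.0]), (1.6, [384.0, 148.0]), (1.9, [388.0, 151.0]), (2.2, [381.0, 154.0])]
```

Emit:
{"method": "step_arm", "body": {
  "dp": [
    [0,0,0],
    [0,0,0],
    [0,0,0],
    [0,0,0],
    [0,0,0]
  ],
  "twist": [
    [0,0,0],
    [0,0,0],
    [0,0,0],
    [0,0,0],
    [0,0,0]
  ],
  "gripper": [18,18,18,18,18]
}}

```text
time: 21.07
eef_pos: [0.5448, -0.1612, 0.0713]
orientation: [0.001, 0.071, 0.998, -0.0]
contact_force: [1.2, 3.0, 5.9]
opening: 0.268
```

Emit:
{"method": "step_arm", "body": {
  "dp": [
    [0,0,0],
    [0,0,0],
    [0,0,0],
    [0,0,0],
    [0,0,0]
  ],
  "twist": [
    [0,0,0],
    [0,0,0],
    [0,0,0],
    [0,0,0],
    [0,0,0]
  ],
  "gripper": [18,18,18,18,18]
}}

```text
time: 21.48
eef_pos: [0.5448, -0.1613, 0.0713]
orientation: [0.001, 0.071, 0.998, -0.0]
contact_force: [0.6, 2.9, 6.3]
opening: 0.269
```

Emit:
{"method": "step_arm", "body": {
  "dp": [
    [0,0,0],
    [0,0,0],
    [0,0,0],
    [0,0,0],
    [0,0,0]
  ],
  "twist": [
    [0,0,0],
    [0,0,0],
    [0,0,0],
    [0,0,0],
    [0,0,0]
  ],
  "gripper": [18,18,18,18,18]
}}

```text
time: 21.9
eef_pos: [0.5448, -0.1613, 0.0713]
orientation: [0.001, 0.07, 0.998, -0.0]
contact_force: [1.3, 2.1, 4.1]
opening: 0.262
```

Emit:
{"method": "step_arm", "body": {
  "dp": [
    [0,0,0],
    [0,0,0],
    [0,0,0],
    [0,0,0],
    [0,0,0]
  ],
  "twist": [
    [0,0,0],
    [0,0,0],
    [0,0,0],
    [0,0,0],
    [0,0,0]
  ],
  "gripper": [18,18,18,18,18]
}}

```text
time: 22.32
eef_pos: [0.5448, -0.1613, 0.0713]
orientation: [0.001, 0.071, 0.998, -0.0]
contact_force: [1.1, 3.3, 4.9]
opening: 0.263
```

```bash
python3 m9.py
```

```text
22.3167 [ 0.5448 -0.1613  0.0713] [1.08 3.28 4.85] [ 0.619 -0.167 -0.032] 0.2633
black [(219, [376.1, 135.4], [373, 110, 8, 51])]
predicted px for angle [(1.0, [355.0, 143.0]), (1.3, [372.0, 145.0]), (1.6, [384.0, 148.0]), (1.9, [388.0, 151.0]), (2.2, [381.0, 154.0])]
```

Emit:
{"method": "step_arm", "body": {
  "dp": [
    [0,0,0],
    [0,0,0],
    [0,0,0],
    [0,0,0],
    [0,0,0]
  ],
  "twist": [
    [0,0,0],
    [0,0,0],
    [0,0,0],
    [0,0,0],
    [0,0,0]
  ],
  "gripper": [18,18,18,18,18]
}}

```text
time: 22.78
eef_pos: [0.5448, -0.1613, 0.0713]
orientation: [0.001, 0.071, 0.998, -0.0]
contact_force: [1.0, 2.4, 5.4]
opening: 0.268
```

Emit:
{"method": "step_arm", "body": {
  "dp": [
    [0,0,0],
    [0,0,0],
    [0,0,0],
    [0,0,0],
    [0,0,0]
  ],
  "twist": [
    [0,0,0],
    [0,0,0],
    [0,0,0],
    [0,0,0],
    [0,0,0]
  ],
  "gripper": [18,18,18,18,18]
}}

```text
time: 23.2
eef_pos: [0.5448, -0.1613, 0.0713]
orientation: [0.001, 0.071, 0.998, -0.0]
contact_force: [1.4, 2.9, 5.5]
opening: 0.267
```

Emit:
{"method": "step_arm", "body": {
  "dp": [
    [0,0,0],
    [0,0,0],
    [0,0,0],
    [0,0,0],
    [0,0,0]
  ],
  "twist": [
    [0,0,0],
    [0,0,0],
    [0,0,0],
    [0,0,0],
    [0,0,0]
  ],
  "gripper": [18,18,18,18,18]
}}

```text
time: 23.62
eef_pos: [0.5448, -0.1612, 0.0713]
orientation: [0.001, 0.071, 0.998, -0.0]
contact_force: [1.1, 2.9, 5.6]
opening: 0.264
```

Emit:
{"method": "step_arm", "body": {
  "dp": [
    [0,0,0],
    [0,0,0],
    [0,0,0],
    [0,0,0],
    [0,0,0]
  ],
  "twist": [
    [0,0,0],
    [0,0,0],
    [0,0,0],
    [0,0,0],
    [0,0,0]
  ],
  "gripper": [18,18,18,18,18]
}}

```text
time: 24.03
eef_pos: [0.5448, -0.1613, 0.0713]
orientation: [0.001, 0.071, 0.998, -0.0]
contact_force: [0.7, 3.7, 5.2]
opening: 0.269
```

```bash
python3 m9.py; ls f*.pkl; cat > d.py <<'E'
from h import *
import pickle,glob
fs=sorted(glob.glob('f[0-9][0-9][0-9][0-9].pkl')); g=[cv2.GaussianBlur(cv2.cvtColor(pickle.load(open(f,'rb'))[0],cv2.COLOR_RGB2GRAY),(5,5),0).astype(int)[60:240,200:420] for f in fs]
for i in range(1,len(g)):
    d=abs(g[i]-g[i-1])>25; print(fs[i],d.sum())
E
python3 d.py
```

```text
24.0333 [ 0.5448 -0.1613  0.0713] [0.72 3.73 5.19] [ 0.618 -0.194 -0.043] 0.2691
black [(218, [376.1, 135.5], [373, 110, 8, 51])]
predicted px for angle [(1.0, [355.0, 143.0]), (1.3, [372.0, 145.0]), (1.6, [384.0, 148.0]), (1.9, [388.0, 151.0]), (2.2, [381.0, 154.0])]
f1378.pkl
f1550.pkl
f1721.pkl
f2060.pkl
f2231.pkl
f2403.pkl
f8.pkl
f1550.pkl 1349
f1721.pkl 1352
f2060.pkl 2256
f2231.pkl 0
f2403.pkl 0
```

Identical frames at 20.6, 22.3 and 24.0 s: the crank stands still. One last look over the whole scene, plus a bystander check against the first pictures.

```bash
python3 - <<'E'
from h import *
import pickle
i0,c0=pickle.load(open('top0.pkl','rb')); i1,_=grab('top','tE'); s0,_=pickle.load(open('side0.pkl','rb')); s1,_=grab('side','sE')
for n,a,b,bx in (('top',i0,i1,dict(petri=(355,262,392,296),timer=(358,215,394,252),dropper=(362,186,388,210),cup=(150,118,182,150),beaker=(232,128,262,160),loose=(230,198,258,224))),('side',s0,s1,dict(petri=(230,285,272,315),timer=(284,266,328,304),dropper=(330,240,354,288),cup=(292,148,316,180)))):
    for k,(x0,y0,x1,y1) in bx.items():
        d=abs(cv2.GaussianBlur(a,(5,5),0).astype(int)-cv2.GaussianBlur(b,(5,5),0)).max(2)[y0:y1,x0:x1]>40; print(n,k,int(d.sum()))
cv2.imwrite('pics/fin.png',cv2.resize(s1[130:330,180:380],(600,600))[:,:,::-1])
E
```

```text
top petri 0
top timer 0
top dropper 0
top cup 0
top beaker 0
top loose 80
side petri 0
side timer 0
side dropper 0
side cup 526
```

View pics/fin.png

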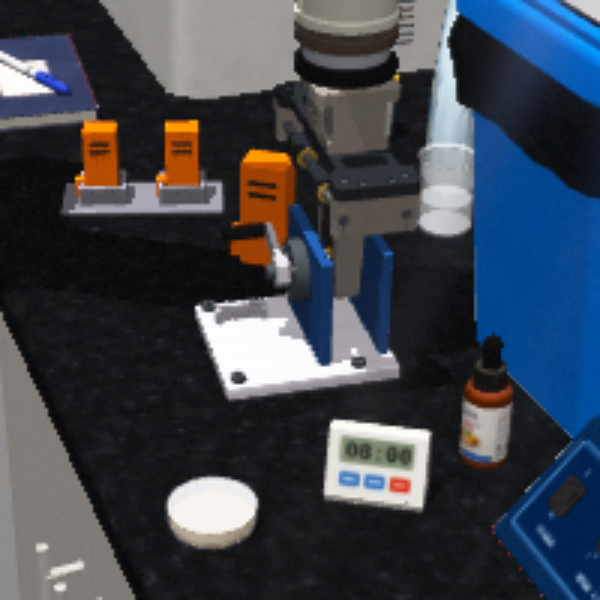

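The chock sits beside its twin, the crank arm stands still just above horizontal, and the gripper is down in the gap on the head. The two flagged differences are the arm hiding the cup in the side view and shade or the arm at the loose block. Handing in.

```bash
python3 -c "
from plant import arm
print(arm.state()['time'],arm.job_done())"
```

```text
the job is handed in; nothing more can be done
24.1833 None
```

I stowed the smaller orange chock and held the brass bolt head until the crank stopped. I handed the job in at 24.2 s with the head still gripped.

**Chock:** It went down at TCP z 62 mm, which matches the seated height. It stands upright, level with its twin, with its tab in the notch.

**Bolt head:** I gripped it at head_grip, first at 40 N and then up to 52 N. The crank turned below its free rate while I held the head. It then stood still: the wrist pictures at 20.6, 22.3 and 24.0 s showed no change. The grip stayed steady, with under 10 N on the tool.

**Bystanders:** The petri dish, timer, dropper bottle, beaker and specimen cup show no change in the top view.

**Checks that differed:**
- The specimen cup differed in the side view, where I believe the arm blocked it.
- The larger loose block differed by a few pixels in the top view, probably the arm or its shadow. It stood upright in the last picture and was never touched.
- The measured opening on the head was about 24.6 mm against the 24 mm nominal. It wavered but did not drift.
- The thread's turn could not be seen directly, so "nut tight" rests on the crank standing still.

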